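Load the wire spool and hold the tensioner arm forward for threading

TASK

Get the wire stand ready for threading: lower the full copper wire spool over the stand's spindle, as it stands, until it sits flat on its seat, and let go of it. Then swing the tensioner's sprung arm forward, over towards the robot's side of the stand, until it is fully against its front stop, and finish while still holding it there with the gripper so that a colleague can thread the wire: do not let go. Leave the solder reel, the flux tin and the tape roll where they are.

Things in the scene. Friction and masses are not known exactly. Their poses are not given: they have to be found in the camera images.
- wire_stand: Wire stand fixed on the bench: grey base plate 180 (x) by 280 (y) by 12 mm. Origin: centre of its underside; x points to its back, the front (-x) faces the robot, yawed up to 0.3 rad. Spindle on the -y half; on the +y half the wire tensioner, an upright plate (x 8 to 92, y 88 to 98, z 50 to 175 mm) hung on a post (to y 132), with brake wheel, felt clamp and sprung arm on its -y face.
- spool_seat (a point): Centre of the top of the round rubber seat (50 mm across) at the foot of the spindle, 16 mm above the bench, at x 0, y -85 mm in the stand's frame. The vertical steel spindle rises 62 mm above this point; it is 10 mm in diameter with a tapered tip.
- wire_spool: Full spool of copper wire, loose, upright: white flanges 55 mm in diameter and 5 mm thick at both ends, copper winding 47 mm in diameter, 50 mm high, 16 mm bore right through, 0.17 to 0.33 kg. Origin: centre of its underside, z up along the bore.
- pivot (a point): Pivot of the sprung arm: point on the horizontal hinge axis (the stand's y axis) in the middle of the arm's thickness, at x 50, y 68, z 135 mm in the stand's frame.
- pulley (a point): The sprung arm: flat steel bar 10 mm wide, 8 mm thick (along y), ending in a white guide pulley 26 mm in diameter between cheeks, 16 mm thick along y. This point: pulley centre, 130 mm from the pivot; z along the bar, away from the pivot; y the hinge direction. At rest it leans 10 degrees back from upright (pulley 263 mm above the bench), at the front stop 65 degrees forward (190 mm).
- dancer (a joint): Angle of the sprung arm, rad: 0 at rest against its rear stop, growing as it swings over to the front (-x of the stand), 1.31 at the front stop. A torsion spring always drives it back to 0: it takes about 2 N at the pulley to start it and 4 N at the front stop.
- solder_reel: Reel of solder, loose, to be left alone: black flanges 44 mm in diameter, 28 mm high. Origin: centre of its underside.
- flux_tin: Closed dark round flux tin, loose, to be left alone: 50 mm in diameter, 21 mm high. Origin: centre of its underside.
- tape_roll: Roll of brown tape lying flat, loose, to be left alone: 58 mm outside, 38 mm inside, 19 mm high. Origin: centre of its underside.
Mind the look-alikes: they are no part of the job. What is meant by the wire_spool is not red or turquoise, and is the smaller of those in its own colour.

How it is judged:
By the outcome, as a careful person would: the job done as asked, in the order asked, and still so for the second after the job is handed in, while the arm keeps its last pose, push and grip.
It also fails if it takes over 64 s, if anything falls off the work surface, if the arm or the gripper's body presses on something with over 40 N, if the wrist force passes 120 N, or if a joint passes its speed limit or range.

ROBOT

A 6-joint arm with a two-finger parallel gripper is mounted at the origin on the work surface. World frame = base frame: x ahead of the robot, y to its left, z up, the work surface at z = 0. Lengths are in mm, angles in rad, forces in N, time in s.
With the tool pointing down it reaches from about 350 to 875 mm from the base axis. Payload 4.2 kg.
Tool frame: the origin (TCP) lies midway between the tips of the shut fingers; the grasp point (between the pads) lies 19 mm behind it (arm.tcp_to_grasp is the distance from the TCP to the grasp point, in mm); z points along the fingers, y is the line along which they close (so a half turn about z gives the same grasp; the last joint's range is limited). The gripper opens to 85 mm and grips with 20 to 120 N. Pads are 22 mm wide; open, the fingers measure 114 mm over their backs; the gripper's body (76 mm by 85 mm) begins 54 mm behind the grasp point. The pads swing forward as they close: fully open they stand 13 mm farther back than shut.
Start: joints at [-0.886, 0.385, 0.008, 0, -1.194, -0.259], TCP at [258.168, -569.165, 231.312] pointing down, gripper open.
Joint ranges: [-3.14, 3.14], [-1.21, 2.06], [-1.07, 1.41], [-3.16, 2.05], [-2.99, -0.16], [-3.1, 3.1]. Speed limits (rad/s): [2.79, 2.79, 3.14, 3.14, 3.14, 3.14].

INTERFACE

Orientations are given as a unit quaternion [x, y, z, w].
In Python, from bench import arm, imaging, job, models gives the robot as it stands.
- The arm moves only by the tool arm_command, never from a script. Its argument "rows" is a list of rows, each an object with "grip": the opening, from 0 (shut) to 1 (fully open); "linear": the shift along the tool's x, y, z in mm, a list of three; "rot": the turn, a rotation vector about the tool's x, y, z in rad, a list of three. In form: [{"grip": grip, "linear": [tx, ty, tz], "rot": [rx, ry, rz]}, ...]. A call has 1 to 10 rows; each row is the pose to reach, as a shift and turn from the pose commanded when the call began, along the tool's axes at that moment; what a row does not reach only later rows make up. A row lasts 1/8 s, in which the tool goes at most 62.5 mm and 10.7 degrees, less where a joint would pass 70% of its speed; a pose out of reach is approached as far as the arm can. A call with a gripper value outside its range is refused whole. The fingers move at their own pace and stop on an object; the grip force is fixed at half the most. Time passes only in rows, so rows that repeat a pose let the fingers close. It gives the time, the measured TCP pose, the force, the opening and the grip force at its end, in the units of the state.
- arm.read_state(): the state, without advancing time (a new reading comes with each control period).
- imaging.get_image(name): name is "scene" or "top"; returns a dict with "frame" (420x560x3 uint8, red, green, blue), "fx", "fy", "cx", "cy" (pixels), "extrinsics" (4x4, takes a point from world to camera coordinates). Camera axes: x right, y down, z forward; pixel columns grow to the right and rows downward; lengths in mm; the calibration is good to about 2 mm. A picture is of the moment at which its call begins. There is no depth.
- job.job_done(): hands the job in; it is judged then, once.
Trained networks look in a picture, given as the dict that the camera call returned (one of the last four; its "shot" number tells which), for a name from the list of things; names that differ only in an ending like _2 or _b are one class to them, and where a whole thing is asked for, a point or a joint stands for the part that bears it (a point fixed in the world has none). Each returns a list of dicts, best first, with "score" (0 to 1); they miss things now and then, are a little off and sometimes report something else, mostly with a low value. They report only what shows in the picture. A call takes as long as a camera call. They do not tell look-alikes from the thing itself.
- models.spot_in(picture, query): "rect" ([left, top, right, bottom] in pixels, round what is visible of it).
- models.tip_of(picture, query): "pixel" ([column, row] in pixels: a listed point, or the origin of a listed thing).
The state is a dict: "clock": time; "joints": joint angles; "joint_vel": joint speeds; "joint_efforts": joint torques, N m; "position": TCP position; "ee_rot": TCP orientation; "contact_force": force on the tool from outside, world axes, zero at the start; "wrist_torque": the same for the moment, N m; "gripper_width": finger opening in mm; "grasp_force": force on a finger pad.
Only numpy, scipy, OpenCV 4.12 (cv2) and the standard library are available. Lean on these libraries where they do the work, as an engineer would, in place of code of your own. Each camera call takes 0.05 s, during which the arm holds its last target. There are 200 camera calls.

## Working session

There is one attempt and no reset: what is moved stays moved. The work goes in short steps, Python scripts to look and compute and a tool call to move; the robot and the scene stay as the last step left them, time stands still between calls to the robot, and variables do not carry over. Pictures are saved under pics/ and viewed, at most 10 in all, crops included, and the job is handed in when it is done.

Besides the shell and the picture viewer there is one more tool, called after "Call:" as a command line: name --argument value ..., lists and objects as JSON in quotes. arm_command: Moves the arm, as the interface text tells. Its arguments: {"type":"object","properties":{"rows":{"type":"array"}},"required":["rows"]}

```bash
mkdir -p pics; cat > h.py <<'E'
import numpy as np, cv2
from bench import arm, imaging, job, models
from scipy.spatial.transform import Rotation as R
def ray(p,px):
    E=np.array(p["extrinsics"]);Rm=E[:3,:3];c=-Rm.T@E[:3,3]
    d=Rm.T@np.array([(px[0]-p["cx"])/p["fx"],(px[1]-p["cy"])/p["fy"],1]);return c,d/np.linalg.norm(d)
def onz(p,px,z):
    c,d=ray(p,px);return c+d*(z-c[2])/d[2]
def tri(L):
    A=np.zeros((3,3));b=np.zeros(3)
    for p,px in L:
        c,d=ray(p,px);M=np.eye(3)-np.outer(d,d);A+=M;b+=M@c
    return np.linalg.solve(A,b)
def proj(p,X):
    E=np.array(p["extrinsics"]);q=E[:3,:3]@np.array(X)+E[:3,3];return np.array([p["fx"]*q[0]/q[2]+p["cx"],p["fy"]*q[1]/q[2]+p["cy"]])
def save(p,n,crop=None,s=1):
    f=p["frame"][:,:,::-1]
    if crop: f=f[crop[1]:crop[3],crop[0]:crop[2]]
    cv2.imwrite(f"pics/{n}.png",cv2.resize(f,None,fx=s,fy=s,interpolation=cv2.INTER_CUBIC))
def totool(v):
    return R.from_quat(arm.read_state()["ee_rot"]).inv().apply(v)
E
python3 - <<'E'
from h import *
S=imaging.get_image("scene");T=imaging.get_image("top")
save(S,"s0",s=1.4);save(T,"t0",s=1.4)
for n in ["wire_spool","spool_seat","pivot","pulley","solder_reel","flux_tin","tape_roll","wire_stand"]:
    for nm,p in (("S",S),("T",T)):
        print(n,nm,[(np.round(r["pixel"]).tolist(),round(r["score"],2),onz(p,r["pixel"],{"spool_seat":16,"pivot":135,"pulley":263}.get(n,0)).round()[:2].tolist()) for r in models.tip_of(p,n)][:5])
print([ (r["rect"],r["score"]) for r in models.spot_in(T,"wire_spool")])
s=arm.read_state();print(s["ee_rot"],s["position"],R.from_quat(s["ee_rot"]).as_matrix().round(3))
E
```

```text
wire_spool S [([341.0, 209.0], 0.75, [665.0, 343.0]), ([340.0, 176.0], 0.65, [599.0, 499.0]), ([309.0, 180.0], 0.64, [511.0, 432.0]), ([274.0, 264.0], 0.61, [570.0, 36.0]), ([312.0, 198.0], 0.52, [558.0, 347.0])]
wire_spool T [([154.0, 238.0], 0.9, [514.0, 441.0]), ([134.0, 210.0], 0.77, [602.0, 503.0]), ([187.0, 222.0], 0.69, [559.0, 340.0]), ([184.0, 186.0], 0.59, [672.0, 349.0])]
spool_seat S [([265.0, 279.0], 0.8, [579.0, -37.0])]
spool_seat T [([310.0, 210.0], 0.97, [582.0, -35.0])]
pivot S [([301.0, 217.0], 0.88, [613.0, 125.0])]
pivot T [([259.0, 194.0], 0.6, [609.0, 115.0])]
pulley S [([310.0, 184.0], 0.8, [631.0, 132.0])]
pulley T []
solder_reel S [([200.0, 369.0], 0.68, [558.0, -337.0]), ([151.0, 344.0], 0.35, [411.0, -337.0])]
solder_reel T [([410.0, 214.0], 0.77, [564.0, -341.0])]
flux_tin S [([274.0, 187.0], 0.6, [419.0, 339.0])]
flux_tin T []
tape_roll S [([152.0, 342.0], 0.59, [409.0, -332.0])]
tape_roll T [([408.0, 260.0], 0.73, [424.0, -324.0])]
wire_stand S [([274.0, 260.0], 0.85, [567.0, 49.0])]
wire_stand T [([286.0, 216.0], 0.77, [569.0, 37.0])]
[([115.4, 194.3, 142.8, 223.5], 0.96), ([139.3, 225.2, 161.6, 246.1], 0.71), ([171.6, 168.3, 200.4, 197.9], 0.7), ([176.2, 211.0, 193.6, 233.3], 0.51), ([399.7, 249.7, 418.0, 267.9], 0.2)]
[-2.11308872e-01  9.77419337e-01 -1.66164615e-05  7.22032669e-06] [ 258.17997708 -569.17994892  231.3253432 ] [[-0.911 -0.413  0.   ]
 [-0.413  0.911 -0.   ]
 [-0.    -0.    -1.   ]]
```

View pics/s0.png

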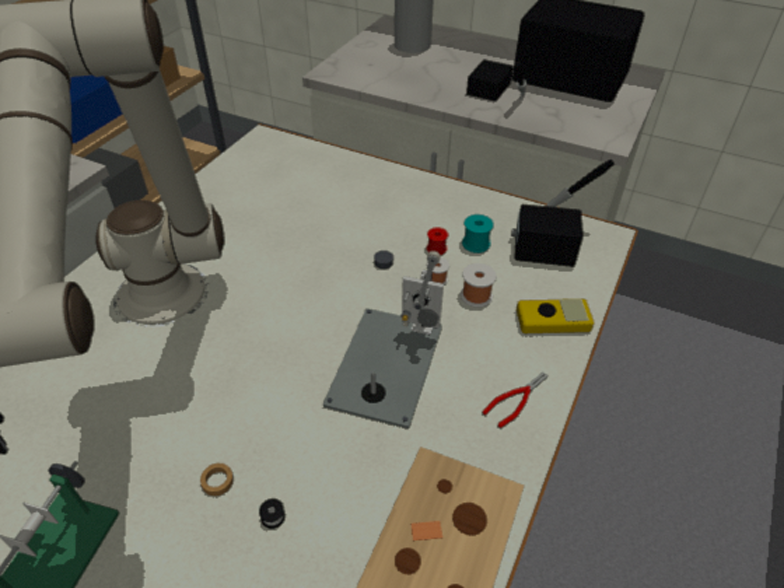

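View pics/t0.png

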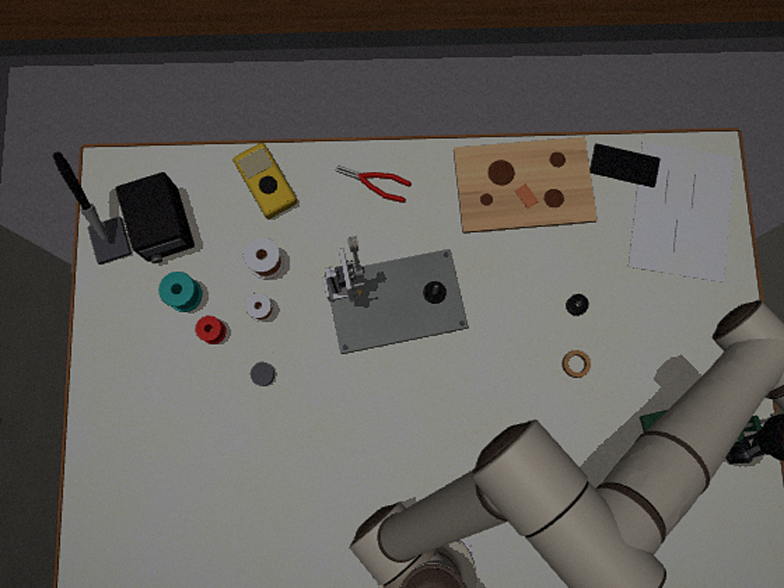

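Candidates, in top-view native pixels: red (150,235), turquoise (129,208), large copper (188,184) and small copper (185,219). By the description it is the small copper one. I'll check it in a crop and refine the measurements.

```bash
python3 - <<'E'
from h import *
from scipy.optimize import least_squares
S=imaging.get_image("scene");T=imaging.get_image("top")
f=T["frame"];a=f[160:265,110:345];b=S["frame"][150:255,240:370]
im=np.hstack([cv2.resize(x,None,fx=2.2,fy=2.2,interpolation=cv2.INTER_CUBIC) for x in (a,b)])[:,:,::-1];cv2.imwrite("pics/c1.png",im)
# spool top flange: white blob
g=f[205:235,170:200].astype(int);print("top rows mean", g.min(2).max())
r=[q for q in models.spot_in(T,"wire_spool") if abs(q["rect"][0]-176)<5];print(r)
# plate fit from points
P=[q for q in [("spool_seat",(0,-85,16)),("pivot",(50,68,135)),("wire_stand",(0,0,0)),("pulley",(50-22.6,68,263))]]
P[3]=("pulley",(50+22.6,68,263))
obs=[]
for n,X in P:
    for p in (S,T):
        t=models.tip_of(p,n)
        if t: obs.append((p,t[0]["pixel"],X,n))
# plate corners seen in top view (native px)
for px,X in (((318.5,179),(90,-140,12)),((334,233.5),(-90,-140,12)),((244,252.5),(-90,140,12))): obs.append((T,px,X,"c"))
def W(v,X): c,s=np.cos(v[2]),np.sin(v[2]);return [v[0]+c*X[0]-s*X[1],v[1]+s*X[0]+c*X[1],X[2]]
fun=lambda v:np.concatenate([proj(p,W(v,X))-px for p,px,X,n in obs])
o=least_squares(fun,[575,40,.1],loss="soft_l1");print(o.x,[(n,np.round(proj(p,W(o.x,X))-px,1).tolist()) for p,px,X,n in obs])
for n,X in P: print(n,np.round(W(o.x,X),1))
for h in (0,50): print(onz(T,[185,219],h).round(1))
print(T["fx"],np.linalg.inv(T["extrinsics"])[:3,3])
E
```

```text
top rows mean 145
[{'rect': [176.1, 211.5, 195.3, 233.7], 'score': 0.81}]
[5.73017936e+02 4.81371654e+01 1.82738911e-01] [('spool_seat', [2.3, 0.5]), ('spool_seat', [0.6, 4.0]), ('pivot', [-4.2, 3.1]), ('pivot', [-1.6, -2.9]), ('wire_stand', [1.1, -0.8]), ('wire_stand', [-2.8, 0.1]), ('pulley', [-1.6, 0.6]), ('pulley', [0.0, 1.1]), ('c', [2.3, -2.1]), ('c', [0.2, -0.1]), ('c', [-1.0, 0.2])]
spool_seat [588.5 -35.4  16. ]
pivot [609.8 124.1 135. ]
wire_stand [573.   48.1   0. ]
pulley [632.1 128.2 263. ]
[568.7 345.8   0. ]
[558.8 336.8  50. ]
516.3869774755028 [ 261.94338381   65.78420131 1547.11667962]
```

View pics/c1.png

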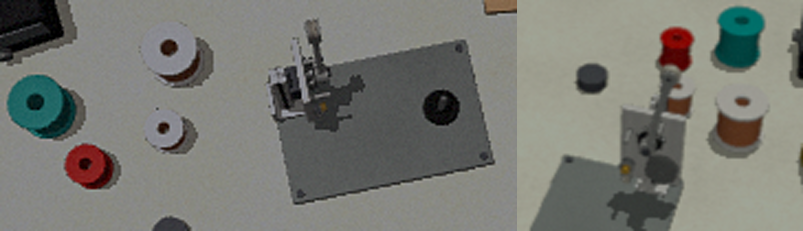

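The crop shows the small copper spool with its white flange centred at native (185,218.6). The big one is at (188,182), the seat at (310.5,208.6). Next I'll refine the stand and move above the spool.

```bash
python3 - <<'E'
from h import *
T=imaging.get_image("top")
C=[onz(T,p,12) for p in ((321.4,178.2),(334.5,235.5),(244,252.3))]
print([c.round(1) for c in C],np.linalg.norm(C[0]-C[1]),np.linalg.norm(C[1]-C[2]))
d=C[2]-C[1];e=C[0]-C[1];print("yaw",np.arctan2(-d[0],d[1]),np.arctan2(e[1],e[0]),"centre",(C[0]+C[2])/2)
print("seat",onz(T,(310.5,208.6),16),"spool",onz(T,(185,218.6),50))
s=arm.read_state();print(totool(np.array([559,337,200])-s["position"]))
E
```

```text
[array([682.9, -74.7,  12. ]), array([ 503.6, -106.5,   12. ]), array([460.1, 166.4,  12. ])] 182.07122335647333 276.3165267534158
yaw 0.15798460576529552 0.17518546048037711 centre [571.48803774  45.82134792  12.        ]
seat [587.38331227 -37.26187119  16.        ] spool [560.02923456 336.77694758  50.        ]
[-648.28367794  700.99712303   31.30891398]
```

Call:
arm_command --rows '[{"grip": 1,"linear": [-65,70,0],"rot": [0,0,0.05]},{"grip": 1,"linear": [-130,140,0],"rot": [0,0,0.1]},{"grip": 1,"linear": [-195,210,0],"rot": [0,0,0.15]},{"grip": 1,"linear": [-260,280,0],"rot": [0,0,0.2]},{"grip": 1,"linear": [-325,350,0],"rot": [0,0,0.26]},{"grip": 1,"linear": [-390,420,0],"rot": [0,0,0.26]},{"grip": 1,"linear": [-455,490,0],"rot": [0,0,0.26]},{"grip": 1,"linear": [-520,560,0],"rot": [0,0,0.26]},{"grip": 1,"linear": [-585,630,0],"rot": [0,0,0.26]},{"grip": 1,"linear": [-648,700,0],"rot": [0,0,0.26]}]'

```text
clock: 2.8
position: [456.5, 25.8, 231.9]
ee_rot: [-0.083, 0.997, 0.0, 0.001]
contact_force: [1.1, 0.3, 0.3]
gripper_width: 85.4
grasp_force: 0.0
```

```bash
python3 - <<'E'
from h import *
s=arm.read_state();print(s["position"],s["joints"],R.from_quat(s["ee_rot"]).as_matrix().round(3),totool(np.array([560,337,120])-s["position"]))
E
```

```text
[456.46361044  25.83882594 231.91899152] [ 4.13784852e-01  9.39854469e-02 -3.82410757e-01  2.86147891e-04
 -1.09285276e+00 -1.81826705e+00] [[-0.986 -0.166  0.002]
 [-0.166  0.986  0.   ]
 [-0.002  0.    -1.   ]] [-153.48299908  289.69233679  112.19732559]
```

Call:
arm_command --rows '[{"grip": 1,"linear": [-26,49,0],"rot": [0,0,0]},{"grip": 1,"linear": [-52,98,0],"rot": [0,0,0]},{"grip": 1,"linear": [-78,147,0],"rot": [0,0,0]},{"grip": 1,"linear": [-104,196,0],"rot": [0,0,0]},{"grip": 1,"linear": [-130,245,0],"rot": [0,0,0]},{"grip": 1,"linear": [-153,290,30],"rot": [0,0,0]},{"grip": 1,"linear": [-153,290,80],"rot": [0,0,0]},{"grip": 1,"linear": [-153,290,112],"rot": [0,0,0]},{"grip": 1,"linear": [-153,290,112],"rot": [0,0,0]}]'

```text
clock: 3.92
position: [557.7, 333.8, 116.2]
ee_rot: [-0.083, 0.997, -0.002, -0.003]
contact_force: [0.2, 0.5, -0.1]
gripper_width: 85.5
grasp_force: 0.0
```

```bash
python3 - <<'E'
from h import *
s=arm.read_state();print(s["position"],totool(np.array([560,337,5])-s["position"]))
S=imaging.get_image("scene");T=imaging.get_image("top")
print(proj(T,s["position"]),proj(T,[560,337,50]))
im=np.hstack([cv2.resize(x,(400,400),interpolation=cv2.INTER_CUBIC) for x in (T["frame"][160:260,140:240],S["frame"][130:230,260:360])])[:,:,::-1];cv2.imwrite("pics/c2.png",im)
E
```

```text
[557.69342844 333.78127116 116.17065348] [ -3.45405182   3.20770334 111.14123829]
[181.85504359 214.92283267] [184.92438999 218.61172034]
```

View pics/c2.png

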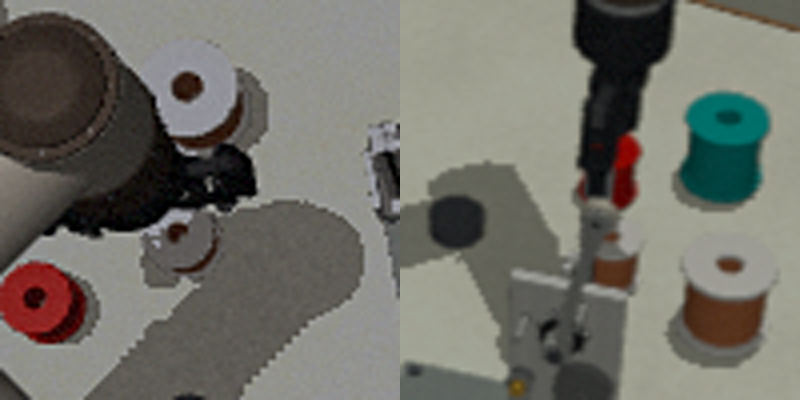

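The top crop shows the bore at native (184.5,218), which agrees with the target. The gripper is above it and the fingers are clear of the big spool, so I'll descend.

Call:
arm_command --rows '[{"grip": 1,"linear": [-3,3,40],"rot": [0,0,0]},{"grip": 1,"linear": [-3,3,75],"rot": [0,0,0]},{"grip": 1,"linear": [-3,3,105],"rot": [0,0,0]},{"grip": 1,"linear": [-3,3,109],"rot": [0,0,0]},{"grip": 0,"linear": [-3,3,109],"rot": [0,0,0]},{"grip": 0,"linear": [-3,3,109],"rot": [0,0,0]},{"grip": 0,"linear": [-3,3,109],"rot": [0,0,0]},{"grip": 0,"linear": [-3,3,109],"rot": [0,0,0]},{"grip": 0,"linear": [-3,3,109],"rot": [0,0,0]},{"grip": 0,"linear": [-3,3,109],"rot": [0,0,0]}]'

```text
clock: 5.28
position: [563.0, 339.2, 13.6]
ee_rot: [-0.083, 0.997, 0.001, 0.002]
contact_force: [-0.9, -1.0, 5.5]
gripper_width: 52.5
grasp_force: 61.5
```

Call:
arm_command --rows '[{"grip": 0,"linear": [0,0,0],"rot": [0,0,0]},{"grip": 0,"linear": [0,0,0],"rot": [0,0,0]},{"grip": 0,"linear": [0,0,-20],"rot": [0,0,0]},{"grip": 0,"linear": [0,0,-50],"rot": [0,0,0]},{"grip": 0,"linear": [0,0,-90],"rot": [0,0,0]},{"grip": 0,"linear": [0,0,-100],"rot": [0,0,0]},{"grip": 0,"linear": [0,0,-100],"rot": [0,0,0]}]'

```text
clock: 6.15
position: [561.6, 338.6, 111.3]
ee_rot: [-0.083, 0.997, 0.001, 0.001]
contact_force: [-0.6, -0.2, -2.0]
gripper_width: 51.9
grasp_force: 62.9
```

```bash
python3 - <<'E'
from h import *
s=arm.read_state();print(s["position"],s["gripper_width"],s["grasp_force"],s["contact_force"],totool(np.array([440,337,117])-s["position"]),totool(np.array([586.5,-37.5,117])-s["position"]))
S=imaging.get_image("scene");T=imaging.get_image("top")
im=np.hstack([cv2.resize(x,(400,400),interpolation=cv2.INTER_CUBIC) for x in (T["frame"][160:260,140:240],S["frame"][110:210,260:360])])[:,:,::-1];cv2.imwrite("pics/c3.png",im)
for p in (S,T): print([(np.round(q["pixel"],1),round(q["score"],2)) for q in models.tip_of(p,"wire_spool")])
E
```

```text
[561.56225677 338.60916766 111.25432822] 51.86742203311132 62.89913780987263 [-0.59966578 -0.16679012 -2.01132267] [120.15944972  18.4448672   -5.87179306] [  37.34552633 -375.07018724   -6.37778103]
[(array([340.3, 172.8]), 0.68), (array([341.2, 213. ]), 0.63), (array([312.8, 173.3]), 0.47)]
[(array([185.3, 186.7]), 0.88), (array([182.8, 214.2]), 0.66), (array([154.8, 236.9]), 0.66), (array([282.3, 215.5]), 0.33)]
```

View pics/c3.png

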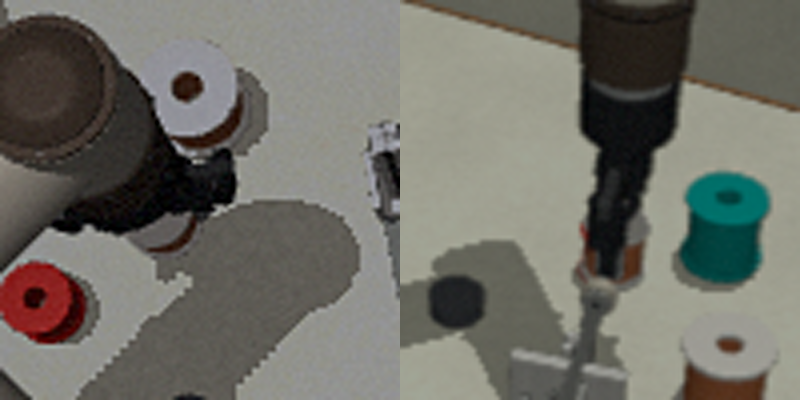

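Call:
arm_command --rows '[{"grip": 0,"linear": [58,-10,-5],"rot": [0,0,0]},{"grip": 0,"linear": [116,-20,-10],"rot": [0,0,0]},{"grip": 0,"linear": [125,-75,-10],"rot": [0,0,0]},{"grip": 0,"linear": [135,-131,-10],"rot": [0,0,0]},{"grip": 0,"linear": [144,-186,-10],"rot": [0,0,0]},{"grip": 0,"linear": [153,-241,-10],"rot": [0,0,0]},{"grip": 0,"linear": [163,-297,-10],"rot": [0,0,0]},{"grip": 0,"linear": [172,-352,-10],"rot": [0,0,0]},{"grip": 0,"linear": [172,-352,-10],"rot": [0,0,0]},{"grip": 0,"linear": [172,-352,-10],"rot": [0,0,0]}]'

```text
clock: 7.6
position: [449.9, -37.3, 119.8]
ee_rot: [-0.082, 0.997, -0.0, -0.0]
contact_force: [0.2, -0.3, -2.4]
gripper_width: 52.5
grasp_force: 63.2
```

```bash
python3 - <<'E'
from h import *
s=arm.read_state();g=np.array(s["position"]);print(g,s["joints"],s["gripper_width"],s["grasp_force"],s["contact_force"],totool(np.array([586.5,-37.5,g[2]])-g))
S=imaging.get_image("scene");T=imaging.get_image("top")
L=[]
for p in (S,T):
    u=proj(p,g).astype(int);print(u,[(np.round(q["pixel"],1),round(q["score"],2)) for q in models.tip_of(p,"wire_spool")])
    L.append(cv2.resize(p["frame"][u[1]-35:u[1]+45,u[0]-40:u[0]+40],(400,400),interpolation=cv2.INTER_CUBIC))
cv2.imwrite("pics/c4.png",np.hstack(L)[:,:,::-1])
E
```

```text
[449.88231231 -37.34426619 119.83514298] [ 2.78959471e-01  2.15632236e-01 -5.58474458e-01 -1.02342922e-04
 -7.97548651e-01 -1.68475009e+00] 52.483971264335906 63.238891549408436 [ 0.21601281 -0.33609878 -2.40433435] [-1.34738052e+02 -2.25845278e+01 -1.15549188e-01]
[222 239] [(array([339. , 175.5]), 0.89), (array([340.4, 211.3]), 0.88), (array([224., 237.]), 0.56), (array([265.4, 282. ]), 0.38)]
[314 249] [(array([186.4, 185.8]), 0.88), (array([132.8, 212.6]), 0.86), (array([313.7, 254.7]), 0.56), (array([154.3, 234.4]), 0.54)]
```

View pics/c4.png

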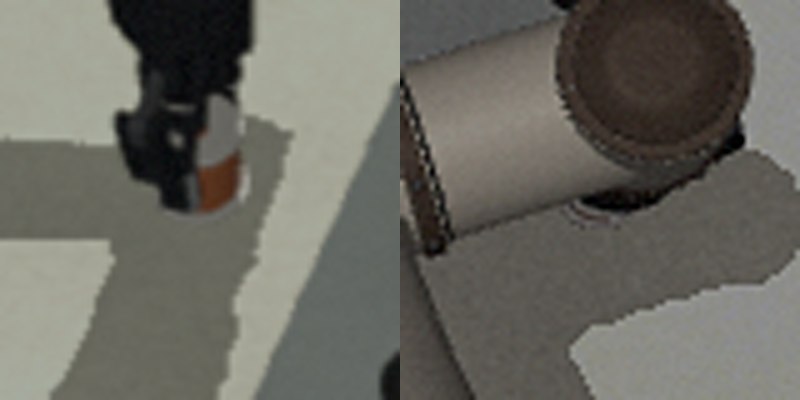

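The scene crop shows the spool held, with the copper at (220,180) and the near finger in front of its left half. I'll overlay the model to get its offset in the hand.

```bash
python3 - <<'E'
from h import *
s=arm.read_state();g=np.array(s["position"])
S=imaging.get_image("scene");T=imaging.get_image("top")
o=tri([(S,(224,237)),(T,(313.7,254.7))]);print("tri",o)
for p in(S,T): print(np.linalg.inv(p["extrinsics"])[:3,3])
th=np.linspace(0,2*np.pi,80)
L=[]
for (h,col) in (((g[0],g[1],g[2]-8),(0,255,0)),(o,(255,0,0))):
  for p in (S,T):
    u=proj(p,g).astype(int);k=8 if p is S else 5
    w=25 if p is S else 40
    im=cv2.resize(p["frame"][u[1]-w-5:u[1]+w-5,u[0]-w:u[0]+w],(400,400),interpolation=cv2.INTER_CUBIC).copy()
    for dz,r in((0,27.5),(50,27.5),(50,8)):
      for t in th:
        q=(proj(p,[h[0]+r*np.cos(t),h[1]+r*np.sin(t),h[2]+dz])+.5-[u[0]-w,u[1]-w-5])*400/(2*w)
        cv2.circle(im,tuple(int(v) for v in q),1,col,-1)
    L.append(im)
im=np.vstack([np.hstack(L[:2]),np.hstack(L[2:])])[:,:,::-1];cv2.imwrite("pics/c5.png",cv2.resize(im,(600,600)))
E
```

```text
tri [440.96240658 -29.43020813 114.99975721]
[ 956.27088939 -712.87981885 1049.01367504]
[ 261.94338381   65.78420131 1547.11667962]
```

View pics/c5.png

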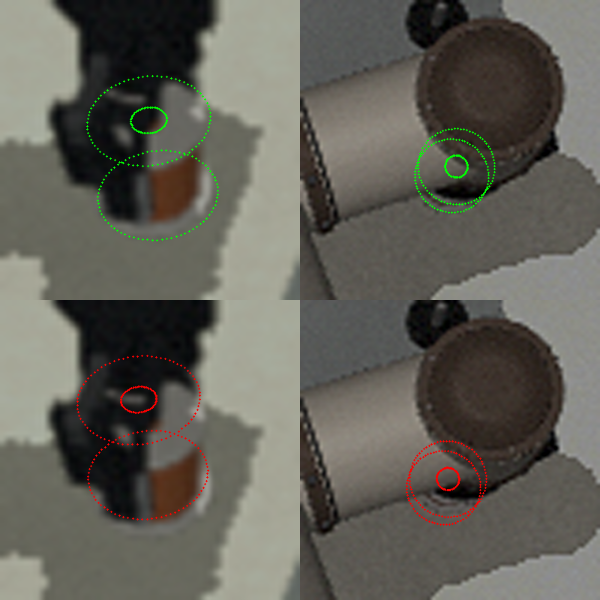

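The green overlay (the spool on the TCP axis, bottom about 5 mm under the TCP) fits to within 1–2 mm. Next I'll measure the seat disc numerically.

```bash
python3 - <<'E'
from h import *
from scipy.optimize import least_squares
S=imaging.get_image("scene");T=imaging.get_image("top")
T0=cv2.imread("pics/t0.png");T0=cv2.resize(T0,(560,420),interpolation=cv2.INTER_AREA)[:,:,::-1]
for n,p,f,c in (("S",S,S["frame"],(265,279)),("T",T,T0,(310,208))):
    x0,y0=c[0]-16,c[1]-16;g=cv2.cvtColor(np.ascontiguousarray(f[y0:y0+32,x0:x0+32]),cv2.COLOR_RGB2GRAY)
    bg=np.median(g);m=(g<0.62*bg).astype(np.uint8)
    k,l,st,_=cv2.connectedComponentsWithStats(m);i=1+np.argmax(st[1:,4]);m=(l==i).astype(np.uint8)
    cn=max(cv2.findContours(m,cv2.RETR_EXTERNAL,cv2.CHAIN_APPROX_NONE)[0],key=len)[:,0,:]
    W=np.array([onz(p,q+[x0,y0],16)[:2] for q in cn])
    r=least_squares(lambda v:np.hypot(W[:,0]-v[0],W[:,1]-v[1])-24,[587,-37],loss="soft_l1").x
    print(n,bg,st[i],r.round(1),"pix",proj(p,[*r,16]).round(1))
    hull=cv2.convexHull(cn.astype(np.float32));(cc,rr)=cv2.minEnclosingCircle(W.astype(np.float32));print(cc,rr)
    print("tip px",proj(p,[*r,78]).round(1))
    for row in g[::1]: print(''.join('%4d'%v for v in row[4:28])) if n=="S" else 0
E
```

```text
S 101.0 [  9  10  18  15 186] [584.9 -37.9] pix [266.2 280.4]
(584.1442260742188, -36.974998474121094) 25.293413162231445
tip px [265.9 266.6]
 101  99 100  99 100  98  99 101 101 100  99  98 101 101 102 100  98  99  99 100 101  99 102 103
 100 100 101  98  98 101 101 101 101 100 100  98 100 101 100 100  99 100 100  99  99 100 100 100
 102 102 100 101 102 101 101 100 102 102 100 101 101 103  99 101 100 100 100 102 101 101 100 100
 102 102 102 101 101 100 101 100 102 101 101  99  93  99  94 100 101 101 101 101 101  99  99 101
 103 103 103 103 102 100 101  99 101 100 101  94  78  86  82  89  99 102 101 102 102 101 100 102
 102 102 101 102 101 102 101 100 100  99 101  93  71  79  78  84  99 102 101 101 101 101 102 101
 102 101 103 101 101 101 100  99 101  99 100  94  70  74  74  85 100 101 101 100 101 101 100 101
 100 102 103 101 103 104 103 101 103 101 102  95  71  73  76  87 102 101 101  99 100 100 100 100
 102 104 103 102 102 101 102 102 103 102 102  96  71  74  75  88 101 100 101 101 100 100 101  99
 102 104 103 103 101 102 103 104 105 104 102  95  70  72  77  86 101 103 101 101 100
[... 1588 characters left out ...]
4 104 103 104 103 103 104 103 103 104 103 100 100 103 102 102 102 102 101
 101 101 102 102 103 103 103 103 104 102 103 102 103 102 103 103 102 103 104 104 102 102 103 103
 103 104 103 104 103 102 101 103 102 103 102 104 103 103 102 102 103 103 103 102 102 101 103 102
 103 102 103 103 101 102 101 102 102 104 104 102 101 102 102 101 103 102 103 102 103 103 103 103
 100 103 103 103 102 101 102 101 102 103 103 104 102 102 102 102  99 101 103 104 103 100 102 103
  90  96  99 101 102 102 102 101 103 104 102 104 103 102 101 100 100 102 104 102 102 102 102 102
T 83.0 [  8   9  17  16 212] [587.9 -36.5] pix [310.2 208.4]
(587.7571411132812, -35.795921325683594) 25.530677795410156
tip px [311.5 204. ]
```

Call:
arm_command --rows '[{"grip": 0,"linear": [-50,-8,0],"rot": [0,0,0]},{"grip": 0,"linear": [-100,-17,0],"rot": [0,0,0]},{"grip": 0,"linear": [-134.5,-22.5,0],"rot": [0,0,0]},{"grip": 0,"linear": [-134.5,-22.5,15],"rot": [0,0,0]},{"grip": 0,"linear": [-134.5,-22.5,27],"rot": [0,0,0]},{"grip": 0,"linear": [-134.5,-22.5,27],"rot": [0,0,0]},{"grip": 0,"linear": [-134.5,-22.5,27],"rot": [0,0,0]}]'

```text
clock: 8.88
position: [586.1, -37.1, 93.8]
ee_rot: [-0.083, 0.997, -0.0, 0.0]
contact_force: [-0.2, 0.2, -1.9]
gripper_width: 52.3
grasp_force: 63.2
```

```bash
python3 - <<'E'
from h import *
s=arm.read_state();g=np.array(s["position"]);print(g,s["contact_force"],s["gripper_width"],R.from_quat(s["ee_rot"]).as_matrix()[2].round(4))
S=imaging.get_image("scene")
u=proj(S,[586.4,-37.2,80]).astype(int);w=30
im=cv2.resize(S["frame"][u[1]-w:u[1]+w,u[0]-w:u[0]+w],(600,600),interpolation=cv2.INTER_CUBIC).copy()
for z,r,col in ((g[2]-5,27.5,(0,255,0)),(g[2]+45,27.5,(0,255,0)),(78,3,(255,0,0))):
  for t in np.linspace(0,6.28,80):
    q=(proj(S,[g[0]+r*np.cos(t),g[1]+r*np.sin(t),z] if r>9 else [584.9+r*np.cos(t),-37.9+r*np.sin(t),z])+.5-u+w)*10
    cv2.circle(im,tuple(int(v) for v in q),1,col,-1)
cv2.imwrite("pics/c6.png",im[:,:,::-1])
E
```

```text
[586.07017226 -37.11371816  93.75142764] [-0.22526365  0.15760204 -1.85084753] 52.27357606625877 [-3.e-04 -2.e-04 -1.e+00]
```

View pics/c6.png

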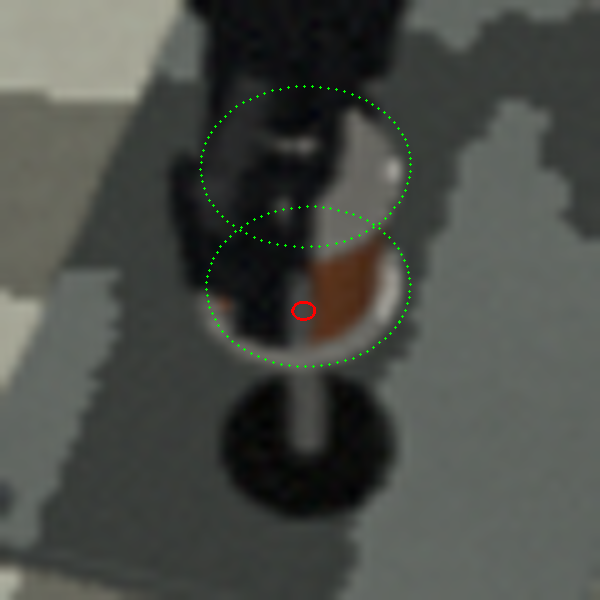

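The view shows the spool upright over the spindle, its rim centre at about x 301 against a spindle axis of about 303, well within clearance. I'll descend with force checks.

Call:
arm_command --rows '[{"grip": 0,"linear": [0,0,8],"rot": [0,0,0]},{"grip": 0,"linear": [0,0,14],"rot": [0,0,0]},{"grip": 0,"linear": [0,0,18],"rot": [0,0,0]},{"grip": 0,"linear": [0,0,22],"rot": [0,0,0]},{"grip": 0,"linear": [0,0,22],"rot": [0,0,0]}]'

```text
clock: 9.55
position: [586.2, -37.2, 70.9]
ee_rot: [-0.083, 0.997, -0.0, -0.0]
contact_force: [-0.7, -0.4, -1.4]
gripper_width: 52.1
grasp_force: 63.2
```

Call:
arm_command --rows '[{"grip": 0,"linear": [0,0,12],"rot": [0,0,0]},{"grip": 0,"linear": [0,0,24],"rot": [0,0,0]},{"grip": 0,"linear": [0,0,34],"rot": [0,0,0]},{"grip": 0,"linear": [0,0,40],"rot": [0,0,0]},{"grip": 0,"linear": [0,0,40],"rot": [0,0,0]}]'

```text
clock: 10.18
position: [586.2, -37.2, 30.7]
ee_rot: [-0.083, 0.997, -0.0, -0.001]
contact_force: [0.7, -0.4, -2.3]
gripper_width: 52.4
grasp_force: 63.2
```

Call:
arm_command --rows '[{"grip": 0,"linear": [0,0,2],"rot": [0,0,0]},{"grip": 0,"linear": [0,0,4],"rot": [0,0,0]},{"grip": 0,"linear": [0,0,4],"rot": [0,0,0]}]'

```text
clock: 10.55
position: [586.9, -37.2, 29.5]
ee_rot: [-0.083, 0.997, -0.0, 0.001]
contact_force: [-3.4, 0.1, 8.9]
gripper_width: 52.3
grasp_force: 63.6
```

Call:
arm_command --rows '[{"grip": 0,"linear": [0,0,1],"rot": [0,0,0]},{"grip": 0,"linear": [0,0,1],"rot": [0,0,0]}]'

```text
clock: 10.8
position: [587.0, -37.2, 29.5]
ee_rot: [-0.083, 0.997, -0.0, 0.001]
contact_force: [-6.0, 1.7, 12.9]
gripper_width: 52.1
grasp_force: 63.7
```

It is seated: 29.5 is the 13.6 grasp height plus 16. I'll release and rise.

Call:
arm_command --rows '[{"grip": 1,"linear": [0,0,0],"rot": [0,0,0]},{"grip": 1,"linear": [0,0,0],"rot": [0,0,0]},{"grip": 1,"linear": [0,0,0],"rot": [0,0,0]},{"grip": 1,"linear": [0,0,0],"rot": [0,0,0]},{"grip": 1,"linear": [0,0,-20],"rot": [0,0,0]},{"grip": 1,"linear": [0,0,-60],"rot": [0,0,0]},{"grip": 1,"linear": [0,0,-120],"rot": [0,0,0]},{"grip": 1,"linear": [0,0,-180],"rot": [0,0,0]},{"grip": 1,"linear": [0,0,-240],"rot": [0,0,0]},{"grip": 1,"linear": [0,0,-290],"rot": [0,0,0]}]'

```text
clock: 12.05
position: [586.4, -37.2, 319.0]
ee_rot: [-0.083, 0.997, 0.0, 0.001]
contact_force: [1.0, -0.7, -0.6]
gripper_width: 85.3
grasp_force: 0.0
```

```bash
python3 - <<'E'
from h import *
S=imaging.get_image("scene");T=imaging.get_image("top")
for p in (S,T):
    for n in ("wire_spool","pulley","pivot","spool_seat"): print(n,[(np.round(q["pixel"],1).tolist(),round(q["score"],2)) for q in models.tip_of(p,n)])
t=[models.tip_of(p,"pulley") for p in (S,T)]
if all(t): print("pulley tri",tri([(S,t[0][0]["pixel"]),(T,t[1][0]["pixel"])]))
yaw=.166;c,s_=np.cos(yaw),np.sin(yaw);o=np.array([586.4,-37.2])-np.array([s_*85,-c*85]);W=lambda X:np.array([o[0]+c*X[0]-s_*X[1],o[1]+s_*X[0]+c*X[1],X[2]])
P=W((72.6,68,263));print("pulley model",P,"proj",proj(S,P),proj(T,P),"end",W((50-117.8,68,190)),"pivot",W((50,68,135)))
s=arm.read_state();print(s["position"],s["joints"],totool(P-s["position"]))
cv2.imwrite("pics/c7.png",np.hstack([cv2.resize(f,(400,400),interpolation=cv2.INTER_CUBIC) for f in (S["frame"][170:300,240:370],T["frame"][140:240,230:330])])[:,:,::-1])
E
```

```text
wire_spool [([266.5, 278.6], 0.83), ([340.3, 211.3], 0.69), ([341.3, 172.6], 0.68), ([310.8, 174.8], 0.54)]
pulley [([313.0, 184.9], 0.53)]
pivot [([300.7, 213.7], 0.67)]
spool_seat [([269.0, 282.6], 0.96)]
wire_spool [([153.0, 237.5], 0.82), ([132.3, 212.4], 0.82), ([186.2, 188.0], 0.8), ([308.8, 210.8], 0.56)]
pulley [([411.7, 216.3], 0.26)]
pivot []
spool_seat [([310.5, 206.5], 0.83)]
pulley tri [ 598.89397312 -164.76809392  474.67217901]
pulley model [632.72049601 125.69312953 263.        ] proj [310.01311537 185.11187726] [252.30891014 173.01395035] end [494.25048919 102.49362068 190.        ] pivot [610.43116443 121.95873566 135.        ]
[586.26907178 -37.19873604 315.42262547] [ 2.12129622e-01  2.75992463e-01  5.85433278e-02 -2.29129645e-06
 -1.35505191e+00 -1.61717757e+00] [-72.77950866 152.99947148  52.28700784]
```

View pics/c7.png

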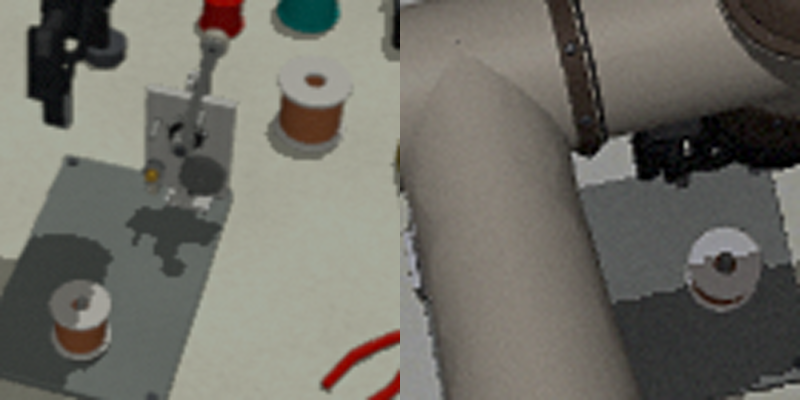

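The spool sits flat with the spindle tip showing through its bore. The pulley is at scene (309,184), matching the model's (310,185). Now over the pulley.

Call:
arm_command --rows '[{"grip": 1,"linear": [-25,50,0],"rot": [0,0,0]},{"grip": 1,"linear": [-50,100,0],"rot": [0,0,0]},{"grip": 1,"linear": [-73,153,0],"rot": [0,0,0]},{"grip": 1,"linear": [-73,153,30],"rot": [0,0,0]},{"grip": 1,"linear": [-73,153,65],"rot": [0,0,0]},{"grip": 1,"linear": [-73,153,72],"rot": [0,0,0]},{"grip": 0.5,"linear": [-73,153,72],"rot": [0,0,0]},{"grip": 0.5,"linear": [-73,153,72],"rot": [0,0,0]}]'

```text
clock: 13.65
position: [634.1, 125.8, 246.3]
ee_rot: [-0.083, 0.997, 0.0, 0.002]
contact_force: [0.3, 0.4, 0.3]
gripper_width: 52.0
grasp_force: 0.0
```

```bash
python3 - <<'E'
from h import *
s=arm.read_state();g=np.array(s["position"]);print(g,s["contact_force"],s["gripper_width"],totool(np.array([632.7,125.7,244])-g),s["joints"])
S=imaging.get_image("scene")
u=np.array([310,190]);w=30
im=cv2.resize(S["frame"][u[1]-w:u[1]+w,u[0]-w:u[0]+w],(600,600),interpolation=cv2.INTER_CUBIC)
q=(proj(S,g+[0,0,19])+.5-u+w)*10
cv2.circle(im,tuple(int(v) for v in q),4,(255,0,0),-1)
cv2.imwrite("pics/c8.png",im[:,:,::-1])
E
```

```text
[634.05585802 125.76904446 246.25924316] [0.33305379 0.36482436 0.30317217] 51.99945802136143 [1.35621391 0.15476844 2.254779  ] [ 4.45909403e-01  4.10736467e-01  8.58060609e-02  6.51215913e-04
 -1.24257052e+00 -1.85125288e+00]
```

View pics/c8.png

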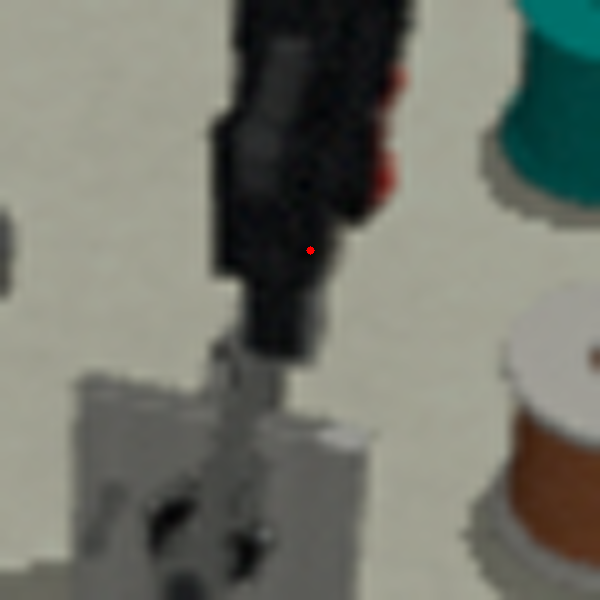

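The near finger lies over the pulley and bar, with its tip at about crop (280,350). I'll close.

Call:
arm_command --rows '[{"grip": 0,"linear": [1,0,1],"rot": [0,0,0]},{"grip": 0,"linear": [1,0,1],"rot": [0,0,0]},{"grip": 0,"linear": [1,0,1],"rot": [0,0,0]},{"grip": 0,"linear": [1,0,1],"rot": [0,0,0]},{"grip": 0,"linear": [1,0,1],"rot": [0,0,0]},{"grip": 0,"linear": [1,0,1],"rot": [0,0,0]}]'

```text
clock: 14.45
position: [632.4, 125.5, 244.1]
ee_rot: [-0.083, 0.997, -0.0, 0.0]
contact_force: [-1.1, -0.9, 5.9]
gripper_width: 15.4
grasp_force: 59.7
```

```bash
python3 - <<'E'
from h import *
s=arm.read_state();g=np.array(s["position"]);print(g,s["contact_force"],s["wrist_torque"],s["gripper_width"],R.from_quat(s["ee_rot"]).as_matrix().round(3).tolist())
# swing plan in tool frame (at start): grasp point circles pivot; tool tilt follows partly
yaw=.166;c,q=np.cos(yaw),np.sin(yaw);ex=np.array([c,q,0]);ez=np.array([0,0,1.])
for d in (0,10,20,30,40,50,60,70,75):
    a=np.radians(10-d);P=130*(np.sin(a)*ex+np.cos(a)*ez);P0=130*(np.sin(np.radians(10))*ex+np.cos(np.radians(10))*ez)
    t=np.radians(d*40/75);tool=np.sin(t)*ex-np.cos(t)*ez
    D=(P+19*tool)-(P0-19*ez)
    print(d,totool(D).round(1),round(t,3))
E
```

```text
[632.37378149 125.49693114 244.0941357 ] [-1.05648938 -0.92993664  5.94764763] [-0.32366907  0.44370845  0.34178809] 15.366651801639748 [[-0.986, -0.165, 0.001], [-0.165, 0.986, -0.0], [-0.001, -0.0, -1.0]]
0 [0. 0. 0.] 0.0
10 [20.8  0.  -2.1] 0.093
20 [41.6  0.  -0.4] 0.186
30 [61.8  0.   5.1] 0.279
40 [80.7  0.  14.1] 0.372
50 [97.6  0.  26.3] 0.465
60 [112.1   0.   41.5] 0.559
70 [123.7   0.   59. ] 0.652
75 [128.2   0.   68.5] 0.698
```

Call:
arm_command --rows '[{"grip": 0,"linear": [10.5,0,-1.5],"rot": [0,-0.046,0]},{"grip": 0,"linear": [20.8,0,-2.1],"rot": [0,-0.093,0]},{"grip": 0,"linear": [31,0,-1.5],"rot": [0,-0.14,0]},{"grip": 0,"linear": [41.6,0,-0.4],"rot": [0,-0.186,0]},{"grip": 0,"linear": [51.8,0,2],"rot": [0,-0.232,0]},{"grip": 0,"linear": [61.8,0,5.1],"rot": [0,-0.279,0]},{"grip": 0,"linear": [61.8,0,5.1],"rot": [0,-0.279,0]}]'

```text
clock: 15.32
position: [573.0, 115.1, 240.4]
ee_rot: [-0.082, 0.986, 0.012, 0.142]
contact_force: [5.1, -6.4, 2.4]
gripper_width: 15.1
grasp_force: 59.4
```

```bash
cat > sw.py <<'E'
from h import *
s=arm.read_state();g=np.array(s["position"]);M=R.from_quat(s["ee_rot"]).as_matrix();print(g,s["contact_force"],s["wrist_torque"],s["gripper_width"],s["joints"])
yaw=.166;c,q=np.cos(yaw),np.sin(yaw);ex=np.array([c,q,0]);ez=np.array([0,0,1.])
piv=np.array([610.4,122,135]);G=g-19*M[:,2];v=G-piv
print("grasp rel pivot",v@ex,v@np.array([-q,c,0]),v@ez,"r",np.hypot(v@ex,v@ez),"swing deg",10-np.degrees(np.arctan2(v@ex,v@ez)),"tilt",np.degrees(np.arctan2(M[:,2]@ex,-M[:,2]@ez)))
for S in (imaging.get_image("scene"),): print([(np.round(z["pixel"]),z["score"]) for z in models.tip_of(S,"pulley")],proj(S,G))
t0=np.arctan2(M[:,2]@ex,-M[:,2]@ez)
import sys
for d in map(float,sys.argv[1:]):
    a=np.radians(10-d);t=np.radians(d*40/75);tool=np.sin(t)*ex-np.cos(t)*ez
    print(d,(M.T@(piv+130*(np.sin(a)*ex+np.cos(a)*ez)+19*tool-g)).round(1),round(t0-t,3))
E
python3 sw.py 35 40 45 50 55 60 65 70 75
```

```text
[572.99130953 115.05700496 240.37140791] [ 5.1164767  -6.41214409  2.43771689] [-1.58761462 -1.50437682 -0.27264609] 15.096446922773735 [ 0.52527858  0.17404602 -0.34861519  0.14122311 -0.78353098 -2.01606983]
grasp rel pivot -43.419486838202694 -0.6697380214878436 123.5944557993567 r 130.99939443231023 swing deg 29.3566865697504 tilt 16.44178735369612
[(array([287., 180.]), 0.47)] [285.77424923 181.6008771 ]
35.0 [11.9  0.7  2.3] -0.039
40.0 [22.2  0.7  4.4] -0.085
45.0 [32.2  0.7  7.4] -0.132
50.0 [41.9  0.7 11.4] -0.178
55.0 [51.2  0.7 16.2] -0.225
60.0 [60.1  0.7 21.8] -0.272
65.0 [68.4  0.7 28.2] -0.318
70.0 [76.1  0.7 35.4] -0.365
75.0 [83.2  0.7 43.2] -0.411
```

Call:
arm_command --rows '[{"grip": 0,"linear": [11.9,-0.5,2.3],"rot": [0,-0.039,0]},{"grip": 0,"linear": [22.2,-1,4.4],"rot": [0,-0.085,0]},{"grip": 0,"linear": [32.2,-1,7.4],"rot": [0,-0.132,0]},{"grip": 0,"linear": [41.9,-1,11.4],"rot": [0,-0.178,0]},{"grip": 0,"linear": [51.2,-1,16.2],"rot": [0,-0.225,0]},{"grip": 0,"linear": [51.2,-1,16.2],"rot": [0,-0.225,0]}]'

```text
clock: 16.18
position: [526.7, 106.5, 210.2]
ee_rot: [-0.081, 0.965, 0.021, 0.25]
contact_force: [-11.4, -1.6, 15.2]
gripper_width: 15.3
grasp_force: 62.9
```

```bash
python3 sw.py 60 65 70 73 75 77 79
```

```text
[526.65584936 106.47411115 210.18868368] [-11.3777372   -1.62188196  15.24744664] [-0.25433786  2.08890946  0.42841404] 15.265922626101668 [ 0.5401451   0.03834148 -0.81732721  0.65342212 -0.29513633 -2.53302817]
grasp rel pivot -94.39771256118715 -1.4930816997634881 91.79096222727293 r 131.66817718565545 swing deg 55.80212201396152 tilt 29.096192056382097
[(array([271., 184.]), 0.5)] [267.61039084 186.95356199]
60.0 [7.6 1.5 4.6] -0.051
65.0 [17.1  1.5  9.1] -0.097
70.0 [26.2  1.5 14.4] -0.144
73.0 [31.4  1.5 17.9] -0.172
75.0 [34.8  1.5 20.5] -0.19
77.0 [38.1  1.5 23.1] -0.209
79.0 [41.3  1.5 25.9] -0.228
```

```bash
cat > k.py <<'E'
from h import *
from scipy.optimize import least_squares
yaw=.166;c,q=np.cos(yaw),np.sin(yaw);ex=np.array([c,q,0]);ez=np.array([0,0,1.]);piv=np.array([610.4,122,135])
td=lambda deg:np.sin(np.radians(deg))*ex-np.cos(np.radians(deg))*ez
D_=[((258.2,-569.2,231.3),.385,.008,0),((456.5,25.8,231.9),.094,-.3824,0),((449.9,-37.3,119.8),.2156,-.5585,0),((586.27,-37.2,315.42),.276,.05854,0),((634.06,125.8,246.3),.4107,.0858,0),((572.99,115.06,240.37),.17405,-.3486,16.44),((526.66,106.47,210.19),.03834,-.81733,29.1)]
def wr(P,t,D): w=np.array(P)-D*td(t);return np.sqrt(w[0]**2+w[1]**2-160**2),w[2],w
def fk(v,j2,j3): b=j3-j2;return v[0]*np.sin(j2)+v[1]*np.cos(b)-v[5]*np.sin(b)+v[2], v[0]*np.cos(j2)+v[1]*np.sin(b)+v[5]*np.cos(b)+v[3]
def f(v):
    o=[]
    for P,a,b,t in D_:
        x,z,_=wr(P,t,v[4]);X,Z=fk(v,a,b);o+=[x-X,z-Z]
    return np.array(o+[.01*v[5],.01*v[2]])
o=least_squares(f,[450,400,50,200,250,0]);v=o.x;print(v.round(1),np.abs(o.fun).max())
for d in (55,65,75,78):
  for t in (30,20,10,0,-10,-20):
    a=np.radians(10-d);P=piv+131*(np.sin(a)*ex+np.cos(a)*ez)+19*td(t)
    x,z,w=wr(P,t,v[4]);r=least_squares(lambda u:np.array(fk(v,*u))-[x,z],[.04,-.8]);j2,j3=r.x
    j1=np.arctan2(w[1],w[0])+np.arcsin(160/np.hypot(w[0],w[1]));fd=np.array([np.cos(j1)*np.cos(j3-j2),np.sin(j1)*np.cos(j3-j2),np.sin(j3-j2)])
    print(d,t,"j",r.x.round(2),"err",np.abs(r.fun).max().round(1),"j5",-np.arccos(fd@td(t)).round(2))
E
python3 k.py
```

```text
[581.6 374.2  45.7 263.6 408.6 -25.2] 23.736246172725373
55 30 j [-0.   -0.78] err 0.0 j5 -0.43
55 20 j [ 0.07 -0.6 ] err 0.0 j5 -0.61
55 10 j [ 0.15 -0.43] err 0.0 j5 -0.83
55 0 j [ 0.26 -0.27] err 0.0 j5 -1.05
55 -10 j [ 0.37 -0.11] err 0.0 j5 -1.26
55 -20 j [0.48 0.04] err 0.0 j5 -1.46
65 30 j [ 0.01 -0.84] err 0.0 j5 -0.39
65 20 j [ 0.07 -0.66] err 0.0 j5 -0.55
65 10 j [ 0.15 -0.49] err 0.0 j5 -0.77
65 0 j [ 0.25 -0.33] err 0.0 j5 -0.99
65 -10 j [ 0.36 -0.18] err 0.0 j5 -1.2
65 -20 j [ 0.48 -0.03] err 0.0 j5 -1.4
75 30 j [ 0.03 -0.91] err 0.0 j5 -0.34
75 20 j [ 0.08 -0.72] err 0.0 j5 -0.48
75 10 j [ 0.16 -0.55] err 0.0 j5 -0.7
75 0 j [ 0.26 -0.39] err 0.0 j5 -0.92
75 -10 j [ 0.37 -0.23] err 0.0 j5 -1.14
75 -20 j [ 0.48 -0.09] err 0.0 j5 -1.34
78 30 j [ 0.04 -0.93] err 0.0 j5 -0.33
78 20 j [ 0.09 -0.74] err 0.0 j5 -0.46
78 10 j [ 0.17 -0.57] err 0.0 j5 -0.68
78 0 j [ 0.26 -0.41] err 0.0 j5 -0.9
78 -10 j [ 0.37 -0.25] err 0.0 j5 -1.12
78 -20 j [ 0.48 -0.1 ] err 0.0 j5 -1.32
```

Reducing the tilt keeps joint 5 off its limit, so I'll finish the swing with the tool easing back to about 18° tilt.

```bash
cat > sw2.py <<'E'
from h import *
import sys
s=arm.read_state();g=np.array(s["position"]);M=R.from_quat(s["ee_rot"]).as_matrix();F=np.array(s["contact_force"]);print(g,F,s["wrist_torque"],s["gripper_width"],np.round(s["joints"],2))
yaw=.166;c,q=np.cos(yaw),np.sin(yaw);ex=np.array([c,q,0]);ez=np.array([0,0,1.])
piv=np.array([610.4,122,135]);G=g-19*M[:,2];v=G-piv;al=np.arctan2(v@ex,v@ez)
er=np.sin(al)*ex+np.cos(al)*ez;et=np.cos(al)*ex-np.sin(al)*ez
t0=np.degrees(np.arctan2(M[:,2]@ex,-M[:,2]@ez))
print("r",np.hypot(v@ex,v@ez),"swing",10-np.degrees(al),"tilt",t0,"lat",v@[-q,c,0],"F back",F@et,"F out",F@er)
rad,t1,*ds=map(float,sys.argv[1:]);d0=10-np.degrees(al)
for d in ds:
    a=np.radians(10-d);td=t0+(t1-t0)*(d-d0)/(ds[-1]-d0);t=np.radians(td);tool=np.sin(t)*ex-np.cos(t)*ez
    print(d,(M.T@(piv+rad*(np.sin(a)*ex+np.cos(a)*ez)+19*tool-g)).round(1),round(np.radians(t0)-t,3))
E
python3 sw2.py 132.5 18 60 64 68 71 74 76
```

```text
[526.86583243 106.51283386 210.36396034] [-15.15797976  -1.6863649   16.29521428] [-0.33523629  2.54910702  0.36630281] 15.095898476207367 [ 0.54  0.04 -0.82  0.65 -0.3  -2.53]
r 131.6327205390775 swing 55.6755218281436 tilt 29.044696153824663 lat -1.4724548762793992 F back 1.017194961302736 F out 22.28002190091664
60.0 [10.5  1.5  2.4] 0.041
64.0 [19.7  1.5  5.9] 0.079
68.0 [28.7  1.5 10.1] 0.117
71.0 [35.2  1.5 13.5] 0.145
74.0 [41.5  1.4 17.2] 0.174
76.0 [45.6  1.4 19.9] 0.193
```

Call:
arm_command --rows '[{"grip": 0,"linear": [5,0,0],"rot": [0,0.02,0]},{"grip": 0,"linear": [10.5,0,1.5],"rot": [0,0.041,0]},{"grip": 0,"linear": [19.7,0,5],"rot": [0,0.079,0]},{"grip": 0,"linear": [28.7,0,9.5],"rot": [0,0.117,0]},{"grip": 0,"linear": [28.7,0,9.5],"rot": [0,0.117,0]},{"grip": 0,"linear": [28.7,0,9.5],"rot": [0,0.117,0]}]'

```text
clock: 17.02
position: [508.0, 103.5, 188.5]
ee_rot: [-0.081, 0.978, 0.016, 0.193]
contact_force: [-3.6, -6.1, 11.0]
gripper_width: 15.0
grasp_force: 64.9
```

```bash
python3 sw2.py 132.5 18 70 72 74 76 78
```

```text
[508.00533428 103.46321084 188.47892177] [-3.5759381  -6.06463896 10.98260809] [-1.31652412 -0.06663704 -0.29955306] 14.986399462959668 [ 0.59  0.07 -0.72  0.37 -0.44 -2.3 ]
r 132.0329172208439 swing 67.44604734590835 tilt 22.39393951369393 lat -1.368547318650033 F back 6.820107930730001 F out 9.727008565619947
70.0 [5.4 1.4 3.1] 0.019
72.0 [9.3 1.3 6. ] 0.033
74.0 [13.1  1.3  9. ] 0.048
76.0 [16.7  1.3 12.1] 0.062
78.0 [20.3  1.3 15.3] 0.077
```

Call:
arm_command --rows '[{"grip": 0,"linear": [5.4,-0.5,2.8],"rot": [0,0.019,0]},{"grip": 0,"linear": [9.3,-0.5,5.5],"rot": [0,0.033,0]},{"grip": 0,"linear": [13.1,-0.5,8.5],"rot": [0,0.048,0]},{"grip": 0,"linear": [15,-0.5,10.5],"rot": [0,0.055,0]},{"grip": 0,"linear": [15,-0.5,10.5],"rot": [0,0.055,0]}]'

```text
clock: 17.65
position: [498.7, 101.8, 173.2]
ee_rot: [-0.081, 0.982, 0.014, 0.167]
contact_force: [-3.5, -6.3, 11.8]
gripper_width: 15.1
grasp_force: 68.0
```

```bash
python3 sw2.py 132.5 18 75 76 77 78 80
```

```text
[498.66894615 101.77727026 173.15746042] [-3.51750737 -6.34859491 11.83739513] [-1.13395337 -0.20244323 -0.22543964] 15.0553944024321 [ 0.59  0.09 -0.7   0.29 -0.48 -2.24]
r 132.2928312383677 swing 74.91326331355059 tilt 19.289601833996077 lat -1.501598647698764 F back 8.805072385279093 F out 9.110907963624818
75.0 [0.3 1.5 0. ] 0.0
76.0 [2.  1.5 1.7] 0.005
77.0 [3.6 1.5 3.4] 0.009
78.0 [5.3 1.5 5.1] 0.014
80.0 [8.4 1.5 8.6] 0.023
```

Call:
arm_command --rows '[{"grip": 0,"linear": [2,0,1.7],"rot": [0,0,0]},{"grip": 0,"linear": [3.6,0,3.4],"rot": [0,0,0]},{"grip": 0,"linear": [3.6,0,3.4],"rot": [0,0,0]},{"grip": 0,"linear": [3.6,0,3.4],"rot": [0,0,0]}]'

```text
clock: 18.15
position: [496.7, 101.5, 168.9]
ee_rot: [-0.081, 0.982, 0.015, 0.167]
contact_force: [-0.9, -7.0, 10.3]
gripper_width: 15.1
grasp_force: 68.3
```

```bash
python3 sw2.py 132.5 18 78 80 82
```

```text
[496.73208795 101.47086333 168.93149595] [-0.88986811 -6.97171842 10.27253672] [-1.37056737 -0.65852313 -0.22892138] 15.110014791203175 [ 0.59  0.1  -0.72  0.31 -0.47 -2.25]
r 132.3693143022617 swing 76.93443618452562 tilt 19.331850597623266 lat -1.4875521994383294 F back 8.65614251153242 F out 5.891996099540586
78.0 [1.8 1.5 1.7] 0.005
80.0 [5.  1.5 5.3] 0.014
82.0 [8.  1.4 8.9] 0.023
```

Call:
arm_command --rows '[{"grip": 0,"linear": [1.8,0,1.7],"rot": [0,0,0]},{"grip": 0,"linear": [3.4,0,3.5],"rot": [0,0,0]},{"grip": 0,"linear": [3.4,0,3.5],"rot": [0,0,0]},{"grip": 0,"linear": [3.4,0,3.5],"rot": [0,0,0]}]'

```text
clock: 18.65
position: [495.4, 101.3, 165.6]
ee_rot: [-0.082, 0.982, 0.015, 0.168]
contact_force: [-1.6, -7.1, 14.8]
gripper_width: 14.9
grasp_force: 69.6
```

```bash
python3 sw2.py 132.5 18 80 82 84; python3 - <<'E'
from h import *
S=imaging.get_image("scene");s=arm.read_state();M=R.from_quat(s["ee_rot"]).as_matrix();print(proj(S,np.array(s["position"])-19*M[:,2]),[(z["pixel"],z["score"]) for z in models.tip_of(S,"pulley")],proj(S,[494.25,102.5,190]))
E
```

```text
[495.38520793 101.25427287 165.62967918] [-1.58450684 -7.1288427  14.75617496] [-1.87975212 -0.91803457 -0.42166626] 14.932660258070998 [ 0.59  0.1  -0.73  0.32 -0.45 -2.26]
r 132.40553557755334 swing 78.49071783313792 tilt 19.43762232798595 lat -1.4789559813720445 F back 12.72365019354749 F out 7.9602000701456115
80.0 [2.5 1.5 2.6] 0.007
82.0 [5.5 1.4 6.2] 0.016
84.0 [8.4 1.4 9.9] 0.025
[258.06910658 196.44057546] [([260.3, 194.6], 0.54)] [260.00313597 194.8060457 ]
```

Call:
arm_command --rows '[{"grip": 0,"linear": [2,0,2.3],"rot": [0,0,0]},{"grip": 0,"linear": [2,0,2.3],"rot": [0,0,0]},{"grip": 0,"linear": [2,0,2.3],"rot": [0,0,0]}]'

```text
clock: 19.12
position: [495.3, 101.3, 165.0]
ee_rot: [-0.082, 0.982, 0.015, 0.17]
contact_force: [-6.5, -10.0, 26.5]
gripper_width: 14.8
grasp_force: 71.2
```

```bash
python3 sw2.py 132.5 18 80 82 84
```

```text
[495.26640586 101.30544703 165.03081322] [ -6.5487729  -10.02450203  26.51030035] [-2.25367512 -0.70568208 -0.60057387] 14.827055770950173 [ 0.59  0.1  -0.74  0.33 -0.44 -2.27]
r 132.34124843739897 swing 78.76902572780494 tilt 19.647931157925793 lat -1.4169174421846056 F back 21.772257235396648 F out 17.16452993171494
80.0 [2.1 1.4 2.1] 0.007
82.0 [5.2 1.4 5.7] 0.018
84.0 [8.2 1.4 9.4] 0.029
```

The arm is on its stop: 3 mm of command gave 0.6 mm of motion and the force jumped. I'll hold once to check it is steady, then hand in.

Call:
arm_command --rows '[{"grip": 0,"linear": [0,0,0],"rot": [0,0,0]},{"grip": 0,"linear": [0,0,0],"rot": [0,0,0]},{"grip": 0,"linear": [0,0,0],"rot": [0,0,0]},{"grip": 0,"linear": [0,0,0],"rot": [0,0,0]}]'

```text
clock: 19.62
position: [495.3, 101.3, 165.0]
ee_rot: [-0.082, 0.982, 0.015, 0.17]
contact_force: [-6.2, -10.5, 26.5]
gripper_width: 15.1
grasp_force: 71.2
```

```bash
python3 - <<'E'
from h import *
s=arm.read_state();print(s["position"],s["contact_force"],s["gripper_width"])
S=imaging.get_image("scene")
for n in("pulley","wire_spool"):print([(np.round(z["pixel"]),round(z["score"],2)) for z in models.tip_of(S,n)])
if np.linalg.norm(s["contact_force"])<36 and s["gripper_width"]>13: print(job.job_done())
E
```

```text
[495.25035809 101.27793197 165.01788033] [ -6.19568373 -10.52210763  26.53757484] 15.107048997991605
[(array([262., 192.]), 0.77)]
[(array([264., 277.]), 0.81), (array([338., 175.]), 0.72), (array([341., 215.]), 0.66), (array([309., 177.]), 0.5)]
the job is handed in; nothing more can be done
None
```

The copper wire spool is seated on the spindle and released, and the gripper is still holding the sprung arm against its front stop; I handed the job in at about 20 s, and no verdict came back.

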